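Turn the supply carousel to the blue-core tape

ROBOT

A 6-joint arm with a two-finger parallel gripper is mounted at the origin on a cart in front of the work surface, level with it; the furniture and walls round the work are solid. World frame = base frame: x ahead of the robot, y to its left, z up, the work surface at z = 0. Lengths are in mm, angles in rad, forces in N, time in s.
With the tool pointing down it reaches from about 300 to 825 mm from the base axis. Payload 5.4 kg.
Tool frame: the origin (TCP) lies at the very end of the fingers, on their centre line; the grasp point (between the pads) lies bot.hold_point_z behind it (bot.hold_point_z is the distance from the TCP to the grasp point, in mm); z points along the fingers, y is the line along which they close (so a half turn about z gives the same grasp; the last joint's range is limited). The gripper opens to 92 mm and grips with 3 to 60 N. Pads are 20 mm wide; open, the fingers measure 128 mm over their backs; the gripper's body (75 mm by 189 mm) begins 69 mm behind the grasp point.
Start: joints at [0.921, 0.158, 1.597, -0, 1.386, -0.21], TCP at [244.818, 520.26, 214.601] pointing down, gripper open.
Joint ranges: [-2.91, 2.91], [-0.94, 2.29], [0.18, 2.7], [-1.29, 4.43], [0.17, 2.64], [-3, 3]. Speed limits (rad/s): [2.57, 2.57, 3.14, 3.14, 3.14, 3.14].

INTERFACE

Orientations are given as a rotation vector (axis times angle).
In Python, from plant import readout, eyes, ticket, bot gives the robot as it stands.
- The arm moves only by the shell command python3 -m inch 'ROWS'. ROWS is a JSON object of lists of equal length, an entry for each row: "rotation": the turn, a rotation vector about the tool's x, y, z scaled (see below), a list of three; "delta_pos": the shift along the tool's x, y, z scaled (see below), a list of three; "claw": the opening, from -1 (shut) to 1 (fully open). In form: {"rotation": [[ax, ay, az], ...], "delta_pos": [[tx, ty, tz], ...], "claw": [claw, ...]}. A call has 1 to 20 rows; each row is the pose to reach, as a shift and turn from the pose commanded when the call began, along the tool's axes at that moment; what a row does not reach only later rows make up. The controller multiplies each number of a shift by 0.75 m and each number of a turn by 90 degrees. A row lasts 1/10 s, in which the tool goes at most 50 mm and 8.59 degrees, less where a joint would pass 70% of its speed; a pose out of reach is approached as far as the arm can. A call with a number of a shift or a turn outside -1 to 1 is refused whole. A call with a gripper value outside its range is refused whole. The fingers move at their own pace and stop on an object; the grip force is fixed at half the most. Time passes only in rows, so rows that repeat a pose let the fingers close. It gives the time, the measured TCP pose, the force, the opening and the grip force at its end, in the units of the state.
- readout.read_state(): the state, without advancing time (a new reading comes with each control period).
- eyes.read_camera(name): name is "side" or "top" or "wrist"; returns the picture (420x560x3 uint8, red, green, blue); there is no depth.
- eyes.camera_info(name): a dict with "vfov" (degrees; the focal length in pixels is half the picture's height over the tangent of half this angle, whatever the lens; pixels are square), "cx", "cy" (the principal point, pixels), "position" and "orientation" of the camera in the world. Camera axes: x right, y down, z forward; pixel columns grow to the right and rows downward; lengths in mm; the calibration is good to about 2 mm. A picture is of the moment at which its call begins: read the wrist's pose just before it. camera_info takes no time and is no camera call; for the wrist camera it gives the pose at the moment of the call.
- ticket.hand_in(): hands the job in; it is judged then, once.
The state is a dict: "time_s": time; "joint_pos": joint angles; "joint_velocities": joint speeds; "joint_efforts": joint torques, N m; "tool_pos": TCP position; "orientation": TCP orientation; "ft_force": force on the tool from outside, world axes, zero at the start; "torque": the same for the moment, N m; "gripper_width": finger opening in mm; "gripper_force": force on a finger pad.
Only numpy, scipy, OpenCV 4.12 (cv2) and the standard library are available. Lean on these libraries where they do the work, as an engineer would, in place of code of your own. Each camera call takes 0.05 s, during which the arm holds its last target. There are 200 camera calls.

TASK

Push the finger pegs on the carousel's rim with your fingertips to turn it, gently, until the tape roll with the blue core stands at the front, in line with the red arrow on the carousel's foot. Do not touch or lift the supplies on the carousel, leave the other things on the worktop where they are, and finish with the hand clear and the carousel at rest.

Things in the scene. Friction and masses are not known exactly. Their poses are not given: they have to be found in the camera images.
- carousel: Fixed grey foot of a round supply carousel; origin on the worktop under the turning axis, z up. Its front is its -x axis: there a grey tongue (34 mm wide, 6 mm high) with a red arrowhead sticks out from under the turntable to 165 mm from the axis. The foot stands turned by up to 0.7 rad; the rest of it (156 mm across) is hidden below the turntable.
- turntable: White round turntable on the foot; origin on the turning axis, 20 mm above the worktop (the disc's underside). Its +x, -x, +y and -y axes point to the centres of the four wells; finger pegs stand at 22.5 degrees either side of each. Plain friction bearing about z, no end stops: about 0.12 N m to turn (1 N at the pegs); it stays where it is left.
- hub (a point): Top of the steel button on the turning axis, 48 mm above the worktop. The disc round it is 204 mm across, its underside 20 mm and its top 32 mm above the worktop. It has four wells (56 mm inside, each in a blue collar 7 mm high) centred 64 mm from the axis, 90 degrees apart.
- lug (a point): Top centre of one of the eight blue upright finger pegs round the rim: 16 mm thick, from 21 to 47 mm above the worktop, centred 124 mm from the axis and reaching 132 mm, on short white arms. They stand 45 degrees apart, the wells midway between them, and turn with the disc: 80 mm free between neighbours.
- front_spot (a point): The point 64 mm from the axis straight toward the red arrow, at the height of the turntable's top: where the centre of the well at the front lies. Fixed to the foot.
- blue_core_tape: The wanted item: roll of cream tape with a blue core, lying flat, 44 mm across, 19 mm high, loose in one of the four wells. Origin at the centre of its underside.
- white_tape: All-white roll of tape lying flat, 50 mm across, 26 mm high, loose in another well. Origin at the centre of its underside.
- electrode_a: Suction electrode, dark grey rubber bulb on a plated cup, 32 mm across, 45 mm high, standing loose in a well. Origin at the centre of its underside.
- electrode_b: A second suction electrode like the first, in the remaining well. Origin at the centre of its underside.
- alcohol_bottle: Bystander: small white bottle with a blue cap, 41 mm across, 92 mm high, on the right of the worktop. Origin at the centre of its underside.
- gauze_pack: Bystander: flat white gauze packet, 59x83x12 mm, on the worktop. Origin at the centre of its underside.
- thermometer: Bystander: white digital thermometer lying flat, 18x122x13 mm. Origin at the centre of its underside.
- paste_tube: Bystander: aluminium paste tube with a blue cap lying flat, 40x124x24 mm. Origin at the centre of its underside.
- green_clamp: Bystander: green limb electrode clamp lying flat, 28x93x37 mm. Origin at the centre of its underside.

How it is judged (in metres and radians):
At the end, for the whole second after the job is handed in: The blue-core tape's centre is within 14 mm (horizontally) of the front spot, the turntable is at rest (under 0.05 rad/s), and all four supplies still stand level in their wells (undersides 28 to 36 mm above the worktop, 43 to 85 mm from the axis, tilted less than 0.15 rad) (horizontal distance between blue_core_tape and front_spot below 0.014 m and angular speed of turntable below 0.05 rad/s and height (world z) of blue_core_tape between 0.028 and 0.036 m and angle between each of blue_core_tape, white_tape, electrode_a, electrode_b's own z axis and vertical below 0.15 rad and horizontal distance between blue_core_tape and carousel between 0.043 and 0.085 m and height (world z) of white_tape between 0.028 and 0.036 m and horizontal distance between white_tape and carousel between 0.043 and 0.085 m and height (world z) of electrode_a between 0.028 and 0.036 m and horizontal distance between electrode_a and carousel between 0.043 and 0.085 m and height (world z) of electrode_b between 0.028 and 0.036 m and horizontal distance between electrode_b and carousel between 0.043 and 0.085 m); the robot touches nothing.
It fails at once if a supply on the carousel is lifted out of its well (height (world z) of any of blue_core_tape, white_tape, electrode_a, electrode_b above 0.037 m).
It fails at once if the robot touches a supply on the carousel (contact force between any of the fingers, the arm and blue_core_tape above 0.5 N or contact force between any of the fingers, the arm and white_tape above 0.5 N or contact force between any of the fingers, the arm and electrode_a above 0.5 N or contact force between any of the fingers, the arm and electrode_b above 0.5 N).
It fails at once if the turntable is spun fast (over 3 rad/s) (angular speed of turntable above 3 rad/s).
It fails at once if the carousel is pushed with more than 30 N (contact force between any of the fingers, the arm and carousel above 30 N or contact force between any of the fingers, the arm and turntable above 30 N).
It fails at once if another thing on the worktop is moved more than 15 mm (distance of any of alcohol_bottle, gauze_pack, thermometer, paste_tube, green_clamp from where it was at the start of the episode above 0.015 m).
It also fails if it takes over 56 s, if anything falls off the work surface, if the arm or the gripper's body presses on something with over 40 N, if the wrist force passes 120 N, or if a joint passes its speed limit or range.

## Working session

There is one attempt and no reset: what is moved stays moved. The work goes in short steps, Python scripts to look and compute and a shell command to move; the robot and the scene stay as the last step left them, time stands still between calls to the robot, and variables do not carry over. Pictures are saved under pics/ and viewed, at most 10 in all, crops included, and the job is handed in when it is done.

```bash
mkdir -p pics; python3 - <<'E'
from plant import readout, eyes, ticket, bot
import cv2
s=readout.read_state();print(s['time_s'],s['tool_pos'],s['orientation'],bot.hold_point_z,s['gripper_width'])
for n in('top','side'):
    print(eyes.camera_info(n)); cv2.imwrite(f'pics/{n}0.png',eyes.read_camera(n)[:,:,::-1])
E
```

```text
0.0 [244.41960823 519.77456708 213.62165308] [-6.85076423e-01 -3.06519470e+00  2.69028367e-03] 18.700000000000003 91.70278321377776
{'vfov': 55.38673765933963, 'cx': 279.41601956147065, 'cy': 204.3977908055723, 'position': array([ 441.40936082, -104.78577609, 1063.23638074]), 'orientation': array([-2.16685749,  2.18868053, -0.09249741])}
{'vfov': 43.40952276765856, 'cx': 279.11264652289105, 'cy': 220.76412220139053, 'position': array([472.12951888, 945.51867725, 746.87297094]), 'orientation': array([-0.10526518,  2.75297083, -1.48194007])}
```

View pics/top0.png

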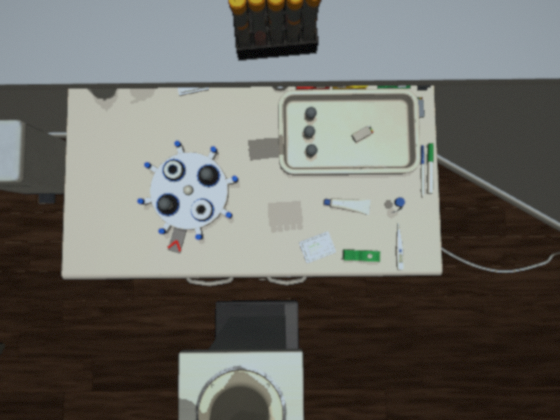

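View pics/side0.png

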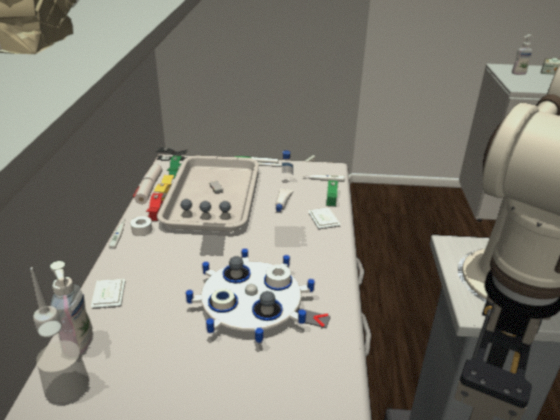

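```bash
cat > h.py <<'E'
import numpy as np, cv2
from scipy.spatial.transform import Rotation as R
from plant import readout, eyes, ticket, bot
def ray(n,u,v,z):
    i=eyes.camera_info(n); f=210/np.tan(np.radians(i['vfov'])/2)
    d=R.from_rotvec(i['orientation']).apply([(u-i['cx'])/f,(v-i['cy'])/f,1]); p=i['position']
    return p+d*(z-p[2])/d[2]
def proj(n,P):
    i=eyes.camera_info(n); f=210/np.tan(np.radians(i['vfov'])/2)
    q=R.from_rotvec(i['orientation']).inv().apply(np.array(P)-i['position']); return (q[...,:2]/q[...,2:]*f+[i['cx'],i['cy']])
E
python3 - <<'E'
from h import *
a=cv2.imread('pics/top0.png')[130:260,125:255]; a=cv2.resize(a,None,fx=4.5,fy=4.5,interpolation=3)
b=cv2.imread('pics/side0.png')[230:360,170:350]; b=cv2.resize(b,None,fx=4.4,fy=4.4,interpolation=3)
cv2.imwrite('pics/tc.png',a);cv2.imwrite('pics/sc.png',b)
print(ray('top',188,190,48),ray('side',251,289,48),ray('top',174,246,0),proj('side',[[0,0,0],[244,520,213]]),proj('top',[[0,0,0],[244,520,213]]))
E
```

```text
[567.2956972  128.18250236  48.        ] [567.33684386 142.09759304  48.        ] [424.53603067 174.81152877   0.        ] [[510.89164031 278.49362139]
 [481.20538727 405.62196831]] [[240.38587627 412.40053845]
 [-20.44218795 337.02877025]]
```

View pics/tc.png

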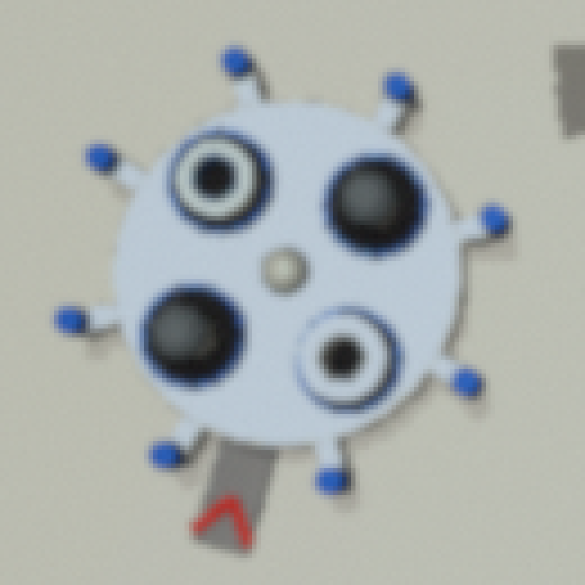

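View pics/sc.png

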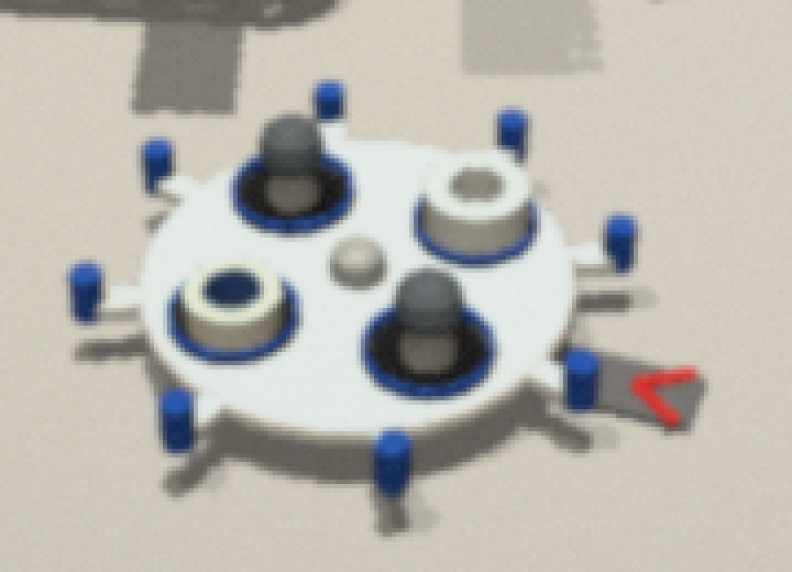

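```bash
python3 - <<'E'
from h import *
from scipy.optimize import least_squares
L=np.array([[236,61],[397,86],[494,220],[466,381],[333,480],[165,455],[70,320],[100,158]])
S=np.array([[330,90],[512,118],[621,224],[581,359],[393,440],[176,399],[86,271],[157,149]])
T=(np.r_[L,[[285,270],[215,178],[222,546-0],[233,498]]]+.5)/4.5-.5+[125,130]
lt=np.array([ray('top',*p,47) for p in T[:8]])[:,:2]
ls=np.array([ray('side',*((p+.5)/4.4-.5+[170,230]),47) for p in S])[:,:2]
for l in(lt,ls):
    c=l.mean(0); 
    for _ in range(1):
        f=lambda q:np.r_[np.hypot(*(l-q[:2]).T)-124]
        r=least_squares(f,[*c]);c2=r.x
    a=np.degrees(np.arctan2(*(l-c2).T[::-1])); print(c,c2,np.round(np.hypot(*(l-c2).T)),np.round(a,1), np.round(np.mean((a-22.5)%45),1),(a%45).round(1))
print(ray('top',*T[8],48),'tape',ray('top',*T[9],51),'arrow end',ray('top',*T[10],6),'tip',ray('top',*T[11],6))
for p in [[358,255],[232,287],[705,382],[690,430],[632,385]]: print('side',p,ray('side',*((np.array(p)+.5)/4.4-.5+[170,230]),{358:48,232:51}.get(p[0],6)))
for p in [[197,541],[249,553],[279,447],[222,440]]: print('tongue',p,ray('top',*((np.array(p)+.5)/4.5-.5+[125,130]),6))
i=eyes.camera_info('wrist');print(i,readout.read_state()['tool_pos'])
E
```

```text
[568.99625798 129.91400245] [569.08721458 130.19729853] [124. 123. 123. 123. 124. 123. 123. 123.] [  12.9  -31.7  -77.4 -121.8 -166.1  148.2  103.1   58.2] 35.7 [12.9 13.3 12.6 13.2 13.9 13.2 13.1 13.2]
[568.65819654 131.60137424] [568.50160989 131.81727611] [123. 124. 124. 123. 123. 123. 124. 123.] [ -77.1 -121.9 -166.9  148.3  103.1   57.6   12.5  -31.5] 35.5 [12.9 13.1 13.1 13.3 13.1 12.6 12.5 13.5]
[568.29760051 128.33390144  48.        ] tape [621.00064691 167.94990907  51.        ] arrow end [411.71185608 173.21935418   6.        ] tip [439.55552009 167.13059872   6.        ]
side [358, 255] [567.86261726 137.75376998  48.        ]
side [232, 287] [621.11274581 167.8768338   51.        ]
side [705, 382] [406.63663126 162.72515999   6.        ]
side [690, 430] [413.74677523 193.83022264   6.        ]
side [632, 385] [439.82800534 167.55680576   6.        ]
tongue [197, 541] [414.75867098 187.8517393    6.        ]
tongue [249, 553] [407.49535379 157.41404701   6.        ]
tongue [279, 447] [469.07586719 140.50960728   6.        ]
tongue [222, 440] [473.51052158 173.98674671   6.        ]
{'vfov': 70.6867502251053, 'cx': 281.30185785079226, 'cy': 205.22394532499166, 'position': array([178.25381789, 549.16872802, 383.72428836]), 'orientation': array([2.45955133, 1.56141559, 0.20273484])} [244.48482139 519.81629654 213.72507162]
```

```bash
cat >> h.py <<'E'
C=np.array([568.8,131.])
def row(P,yaw):  # world mm, yaw of tool y in deg, pointing down
    s=readout.read_state(); R0=R.from_rotvec(s['orientation'])
    y=np.radians(yaw); Y=[np.cos(y),np.sin(y),0]; Z=[0,0,-1]; X=np.cross(Y,Z)
    T=R.from_matrix(np.column_stack([X,Y,Z]))
    print(np.round(R0.inv().apply(np.array(P)-s['tool_pos'])/750,3).tolist(), np.round((R0.inv()*T).as_rotvec()/(np.pi/2),3).tolist())
def arc(th,z,r=122): # finger at angle th deg, y axis tangential (-y pushes CCW)
    t=np.radians(th); row([*(C+r*np.array([np.cos(t),np.sin(t)])),z],th-90)
E
python3 - <<'E'
from h import *
arc(80.6,120); arc(80.6,213)
E
```

```text
[-0.568, -0.128, 0.125] [-0.001, 0.0, 0.824]
[-0.568, -0.128, 0.001] [-0.001, 0.0, 0.824]
```

```bash
python3 -m inch '{"delta_pos":[[-0.03,-0.006,0],[-0.08,-0.018,0],[-0.13,-0.03,0],[-0.18,-0.041,0],[-0.23,-0.052,0],[-0.28,-0.063,0],[-0.33,-0.074,0],[-0.38,-0.085,0],[-0.43,-0.097,0],[-0.48,-0.108,0.02],[-0.53,-0.119,0.05],[-0.568,-0.128,0.08],[-0.568,-0.128,0.11],[-0.568,-0.128,0.125],[-0.568,-0.128,0.125],[-0.568,-0.128,0.125],[-0.568,-0.128,0.125]],"rotation":[[0,0,0.05],[0,0,0.12],[0,0,0.2],[0,0,0.28],[0,0,0.36],[0,0,0.44],[0,0,0.52],[0,0,0.6],[0,0,0.68],[0,0,0.75],[0,0,0.8],[0,0,0.824],[0,0,0.824],[0,0,0.824],[0,0,0.824],[0,0,0.824],[0,0,0.824]],"claw":[-1,-1,-1,-1,-1,-1,-1,-1,-1,-1,-1,-1,-1,-1,-1,-1,-1]}'
python3 - <<'E'
from h import *
arc(80.6,60); arc(80.6,33)
cv2.imwrite('pics/w1.png',eyes.read_camera('wrist')[:,:,::-1])
E
```

```text
time_s: 1.8
tool_pos: [590.0, 252.8, 122.6]
orientation: [2.393, 2.033, 0.004]
ft_force: [0.8, -0.6, 0.1]
gripper_width: 0.6
gripper_force: 0.0
[-0.002, -0.002, 0.083] [0.002, -0.001, 0.001]
[-0.002, -0.002, 0.119] [0.002, -0.001, 0.001]
```

View pics/w1.png

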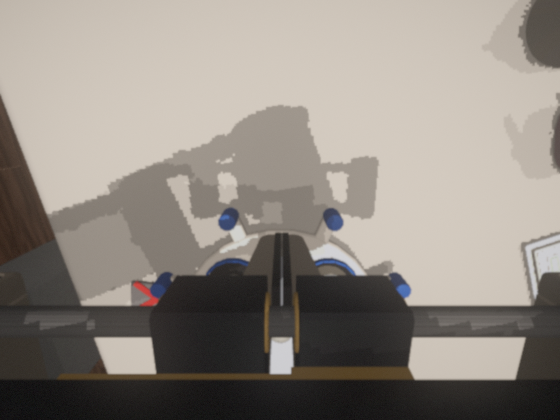

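The wrist view shows the closed fingertips (282,235) centred between the two pegs at (229,218) and (333,218); the gap is clear. I'll go down now.

```bash
python3 -m inch '{"delta_pos":[[-0.002,-0.002,0.03],[-0.002,-0.002,0.06],[-0.002,-0.002,0.083],[-0.002,-0.002,0.1],[-0.002,-0.002,0.112],[-0.002,-0.002,0.119],[-0.002,-0.002,0.119],[-0.002,-0.002,0.119]],"rotation":[[0,0,0],[0,0,0],[0,0,0],[0,0,0],[0,0,0],[0,0,0],[0,0,0],[0,0,0]],"claw":[-1,-1,-1,-1,-1,-1,-1,-1]}'
python3 - <<'E'
from h import *
for t in range(83,144,3): arc(t,33)
E
```

```text
time_s: 2.65
tool_pos: [588.3, 250.9, 32.3]
orientation: [2.395, 2.032, 0.002]
ft_force: [0.9, 0.6, 0.8]
gripper_width: 0.9
gripper_force: 0.0
[0.001, -0.006, -0.001] [0.001, -0.0, -0.026]
[-0.0, -0.015, -0.001] [0.001, -0.0, -0.06]
[-0.001, -0.023, -0.001] [0.001, -0.0, -0.093]
[-0.003, -0.032, -0.001] [0.001, -0.0, -0.126]
[-0.004, -0.04, -0.001] [0.001, -0.0, -0.16]
[-0.007, -0.048, -0.001] [0.001, -0.0, -0.193]
[-0.009, -0.056, -0.001] [0.001, -0.0, -0.226]
[-0.013, -0.064, -0.001] [0.001, -0.0, -0.26]
[-0.016, -0.072, -0.001] [0.001, -0.0, -0.293]
[-0.02, -0.079, -0.001] [0.001, -0.0, -0.326]
[-0.025, -0.087, -0.001] [0.001, -0.0, -0.36]
[-0.029, -0.094, -0.001] [0.001, -0.0, -0.393]
[-0.034, -0.101, -0.001] [0.001, -0.0, -0.426]
[-0.04, -0.107, -0.001] [0.001, -0.0, -0.46]
[-0.046, -0.113, -0.001] [0.001, -0.0, -0.493]
[-0.052, -0.119, -0.001] [0.001, 0.0, -0.526]
[-0.058, -0.125, -0.001] [0.001, 0.0, -0.56]
[-0.065, -0.13, -0.001] [0.001, 0.0, -0.593]
[-0.072, -0.135, -0.001] [0.001, 0.0, -0.626]
[-0.079, -0.14, -0.001] [0.001, 0.0, -0.66]
[-0.087, -0.144, -0.001] [0.001, 0.0, -0.693]
```

```bash
python3 -m inch '{"delta_pos":[[0.001,-0.006,-0.001],[0,-0.012,-0.001],[0,-0.017,-0.001],[-0.001,-0.023,-0.001],[-0.003,-0.032,-0.001],[-0.004,-0.04,-0.001],[-0.007,-0.048,-0.001],[-0.009,-0.056,-0.001],[-0.013,-0.064,-0.001],[-0.016,-0.072,-0.001],[-0.02,-0.079,-0.001],[-0.025,-0.087,-0.001],[-0.029,-0.094,-0.001],[-0.034,-0.101,-0.001],[-0.04,-0.107,-0.001],[-0.046,-0.113,-0.001],[-0.052,-0.119,-0.001],[-0.058,-0.125,-0.001],[-0.065,-0.13,-0.001],[-0.072,-0.135,-0.001]],"rotation":[[0,0,-0.026],[0,0,-0.05],[0,0,-0.07],[0,0,-0.093],[0,0,-0.126],[0,0,-0.16],[0,0,-0.193],[0,0,-0.226],[0,0,-0.26],[0,0,-0.293],[0,0,-0.326],[0,0,-0.36],[0,0,-0.393],[0,0,-0.426],[0,0,-0.46],[0,0,-0.493],[0,0,-0.526],[0,0,-0.56],[0,0,-0.593],[0,0,-0.626]],"claw":[-1,-1,-1,-1,-1,-1,-1,-1,-1,-1,-1,-1,-1,-1,-1,-1,-1,-1,-1,-1]}'
python3 - <<'E'
from h import *
cv2.imwrite('pics/s2.png',cv2.resize(eyes.read_camera('side')[200:380,140:380,::-1],None,fx=3,fy=3,interpolation=3))
p=readout.read_state()['tool_pos'];t=np.degrees(np.arctan2(p[1]-C[1],p[0]-C[0]));print(t,np.hypot(*(p[:2]-C)))
for t in range(137,195,3): arc(t,33)
E
```

```text
time_s: 4.65
tool_pos: [479.8, 214.2, 33.3]
orientation: [1.148, 2.922, 0.003]
ft_force: [0.3, 0.2, 0.5]
gripper_width: 0.6
gripper_force: 0.6
137.42794445950813 122.08001418651196
[-0.0, 0.001, 0.0] [0.0, 0.0, 0.003]
[-0.0, -0.007, 0.0] [0.0, 0.0, -0.031]
[-0.001, -0.016, -0.0] [0.0, 0.0, -0.064]
[-0.002, -0.024, -0.0] [0.0, 0.0, -0.097]
[-0.004, -0.033, -0.0] [0.0, 0.0, -0.131]
[-0.005, -0.041, -0.0] [0.0, 0.0, -0.164]
[-0.008, -0.049, -0.0] [0.0, 0.001, -0.197]
[-0.011, -0.057, -0.0] [0.0, 0.001, -0.231]
[-0.014, -0.065, -0.0] [0.0, 0.001, -0.264]
[-0.018, -0.073, -0.0] [0.0, 0.001, -0.297]
[-0.022, -0.08, -0.0] [0.0, 0.001, -0.331]
[-0.026, -0.087, -0.0] [0.0, 0.001, -0.364]
[-0.031, -0.095, -0.0] [0.0, 0.001, -0.397]
[-0.036, -0.101, -0.0] [0.0, 0.001, -0.431]
[-0.041, -0.108, -0.0] [0.0, 0.001, -0.464]
[-0.047, -0.114, -0.0] [0.0, 0.001, -0.497]
[-0.053, -0.12, -0.0] [0.0, 0.001, -0.531]
[-0.06, -0.125, -0.0] [0.0, 0.001, -0.564]
[-0.067, -0.131, -0.0] [0.0, 0.001, -0.597]
[-0.074, -0.135, -0.0] [0.0, 0.001, -0.631]
```

View pics/s2.png

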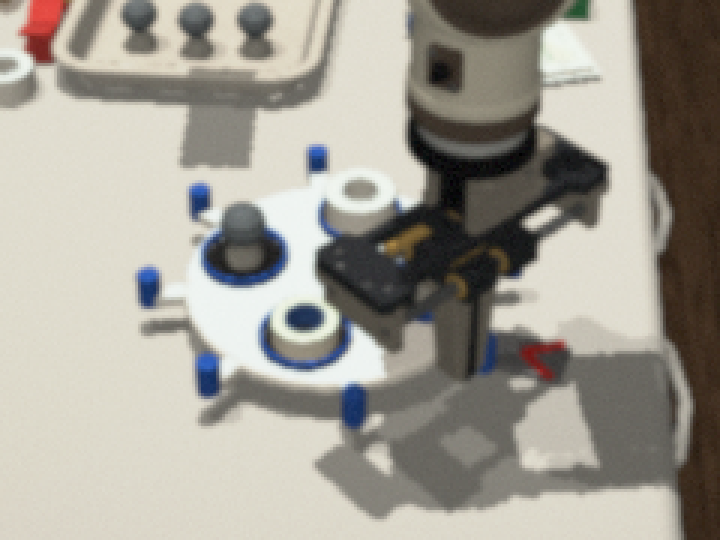

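The carousel turns with the fingers: the blue-core tape is now at about (303,318) in the crop and the peg (490,352) rests against the finger. The hand is clear of the supplies, so I'll continue.

```bash
python3 -m inch '{"delta_pos":[[0,-0.003,0],[0,-0.009,0],[-0.001,-0.016,0],[-0.002,-0.024,0],[-0.004,-0.033,0],[-0.005,-0.041,0],[-0.008,-0.049,0],[-0.011,-0.057,0],[-0.014,-0.065,0],[-0.018,-0.073,0],[-0.022,-0.08,0],[-0.026,-0.087,0],[-0.031,-0.095,0],[-0.036,-0.101,0],[-0.041,-0.108,0],[-0.047,-0.114,0],[-0.053,-0.12,0],[-0.06,-0.125,0],[-0.067,-0.131,0],[-0.067,-0.131,0]],"rotation":[[0,0,-0.015],[0,0,-0.04],[0,0,-0.064],[0,0,-0.097],[0,0,-0.131],[0,0,-0.164],[0,0,-0.197],[0,0,-0.231],[0,0,-0.264],[0,0,-0.297],[0,0,-0.331],[0,0,-0.364],[0,0,-0.397],[0,0,-0.431],[0,0,-0.464],[0,0,-0.497],[0,0,-0.531],[0,0,-0.564],[0,0,-0.597],[0,0,-0.597]],"claw":[-1,-1,-1,-1,-1,-1,-1,-1,-1,-1,-1,-1,-1,-1,-1,-1,-1,-1,-1,-1]}'
python3 - <<'E'
from h import *
cv2.imwrite('pics/s3.png',cv2.resize(eyes.read_camera('side')[200:380,140:380,::-1],None,fx=3,fy=3,interpolation=3))
cv2.imwrite('pics/t3.png',eyes.read_camera('top')[:,:,::-1])
s=readout.read_state();p=s['tool_pos'];t=np.degrees(np.arctan2(p[1]-C[1],p[0]-C[0]));print(t,np.hypot(*(p[:2]-C)),s['joint_pos'])
for t in range(192,223,3): arc(t,33)
E
```

```text
time_s: 6.7
tool_pos: [449.3, 107.4, 32.7]
orientation: [-0.292, 3.127, -0.0]
ft_force: [0.4, 0.3, -1.4]
gripper_width: 0.7
gripper_force: 0.0
-169.09457177652067 122.07428517138656 [-2.67965220e-02  1.03532461e-01  2.05373511e+00 -2.03405939e-05
  9.83974902e-01 -1.78297263e+00]
[-0.0, -0.003, -0.001] [-0.0, 0.0, -0.015]
[-0.001, -0.012, -0.001] [-0.0, 0.0, -0.049]
[-0.001, -0.02, -0.001] [-0.0, 0.0, -0.082]
[-0.003, -0.028, -0.001] [-0.0, 0.0, -0.115]
[-0.005, -0.037, -0.001] [-0.0, 0.0, -0.149]
[-0.007, -0.045, -0.001] [-0.0, 0.0, -0.182]
[-0.009, -0.053, -0.001] [-0.0, 0.0, -0.215]
[-0.012, -0.061, -0.001] [-0.0, 0.0, -0.249]
[-0.016, -0.069, -0.001] [-0.0, 0.0, -0.282]
[-0.02, -0.077, -0.001] [-0.0, 0.0, -0.315]
[-0.024, -0.084, -0.001] [-0.0, 0.0, -0.349]
```

View pics/s3.png

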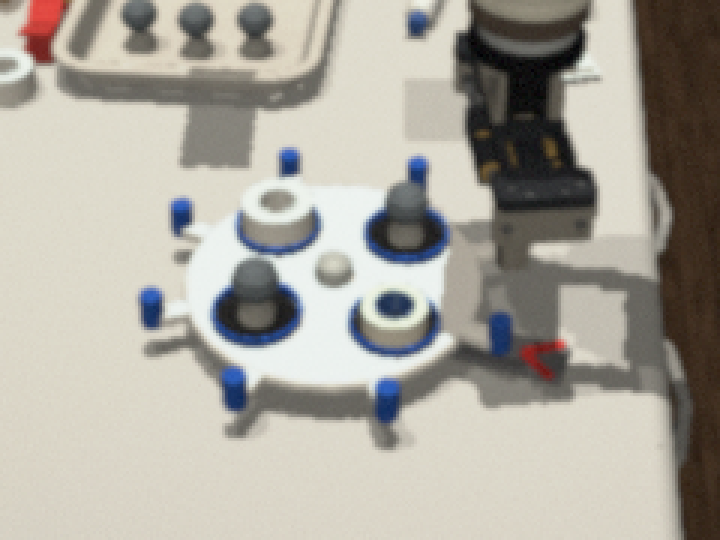

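The tape (395,303) is nearing the front, with the visible peg tops at (500,319), (387,386), (234,374), (151,295), (181,205) and (290,154). The arrow is at (545,357).

```bash
python3 - <<'E'
from h import *
for p in [[500,319],[387,386],[234,374],[151,295],[181,205],[290,154],[395,301]]:
    q=ray('side',*((np.array(p)+.5)/3-.5+[140,200]),51 if p[0]==395 else 47)[:2]-C; print(np.degrees(np.arctan2(q[1],q[0])).round(1),np.hypot(*q).round(1))
E
```

```text
156.2 124.0
111.5 124.8
66.7 124.1
22.3 124.0
-22.7 122.6
-68.5 122.3
136.0 62.4
```

```bash
python3 -m inch '{"delta_pos":[[0,-0.003,0],[-0.001,-0.01,0],[-0.001,-0.018,0],[-0.003,-0.026,0],[-0.005,-0.035,0],[-0.007,-0.043,0],[-0.009,-0.051,0],[-0.012,-0.059,0],[-0.016,-0.067,0],[-0.019,-0.075,0],[-0.021,-0.079,0],[-0.023,-0.082,0],[-0.023,-0.082,0],[-0.023,-0.082,0]],"rotation":[[0,0,-0.015],[0,0,-0.04],[0,0,-0.074],[0,0,-0.107],[0,0,-0.141],[0,0,-0.174],[0,0,-0.207],[0,0,-0.241],[0,0,-0.274],[0,0,-0.307],[0,0,-0.325],[0,0,-0.338],[0,0,-0.338],[0,0,-0.338]],"claw":[-1,-1,-1,-1,-1,-1,-1,-1,-1,-1,-1,-1,-1,-1]}'
python3 - <<'E'
from h import *
s=readout.read_state();p=s['tool_pos'];t=np.degrees(np.arctan2(p[1]-C[1],p[0]-C[0]));print(t,np.hypot(*(p[:2]-C)))
cv2.imwrite('pics/s4.png',cv2.resize(eyes.read_camera('side')[200:380,140:380,::-1],None,fx=3,fy=3,interpolation=3))
E
```

```text
time_s: 8.2
tool_pos: [477.1, 50.7, 32.4]
orientation: [-1.103, 2.941, -0.0]
ft_force: [-0.6, -0.1, -0.0]
gripper_width: 0.2
gripper_force: 0.0
-138.77787719665562 121.86486576789014
```

View pics/s4.png

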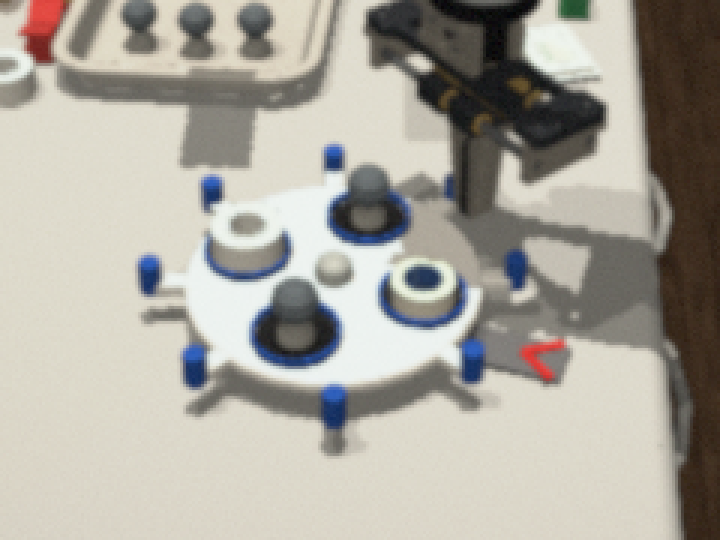

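The tape (424,275) now lies roughly in line with the arrow, and both front pegs (516,256) and (473,347) straddle the tongue. I'll measure that.

```bash
python3 - <<'E'
from h import *
for p in [[516,256],[473,347],[335,393],[194,352],[149,261],[212,183],[424,274],[522,354],[568,350],[557,382]]:
    q=ray('side',*((np.array(p)+.5)/3-.5+[140,200]),51 if p[0]==424 else 6 if p[0]>520 else 47)[:2]-C; print(np.degrees(np.arctan2(q[1],q[0])).round(1),np.hypot(*q).round(1),q.round(1))
t=np.radians(164.7);print('spot',64*np.cos(t),64*np.sin(t))
s=readout.read_state();Z=R.from_rotvec(s['orientation'])
arc(207,33);arc(207,150)
E
```

```text
-173.8 123.6 [-122.9  -13.3]
141.4 124.1 [-97.   77.4]
96.7 125.6 [-14.6 124.7]
51.5 124.0 [77.1 97. ]
6.4 123.8 [123.   13.9]
-37.7 121.2 [ 95.8 -74.2]
166.2 63.8 [-62.   15.3]
163.7 135.3 [-129.8   38.1]
168.9 163.6 [-160.5   31.6]
157.9 165.0 [-152.9   62.1]
spot -61.73167478129907 16.887875197783888
[-0.005, 0.04, -0.001] [-0.0, 0.0, 0.157]
[-0.005, 0.04, -0.157] [-0.0, 0.0, 0.157]
```

```bash
python3 -m inch '{"delta_pos":[[-0.001,0.01,0],[-0.003,0.022,0],[-0.004,0.034,0],[-0.004,0.034,0],[-0.004,0.034,-0.03],[-0.004,0.034,-0.07],[-0.004,0.034,-0.12],[-0.004,0.034,-0.16],[-0.004,0.034,-0.16],[-0.004,0.034,-0.16],[-0.004,0.034,-0.16]],"rotation":[[0,0,0.04],[0,0,0.09],[0,0,0.135],[0,0,0.135],[0,0,0.135],[0,0,0.135],[0,0,0.135],[0,0,0.135],[0,0,0.135],[0,0,0.135],[0,0,0.135]],"claw":[-1,-1,-1,-1,-1,-1,-1,-1,-1,-1,-1]}'
python3 - <<'E'
from h import *
cv2.imwrite('pics/s5.png',cv2.resize(eyes.read_camera('side')[200:380,140:380,::-1],None,fx=3,fy=3,interpolation=3))
E
```

```text
time_s: 9.35
tool_pos: [461.6, 71.8, 150.9]
orientation: [0.786, -3.039, -0.001]
ft_force: [-0.7, -1.0, -0.2]
gripper_width: 0.6
gripper_force: 0.0
```

View pics/s5.png

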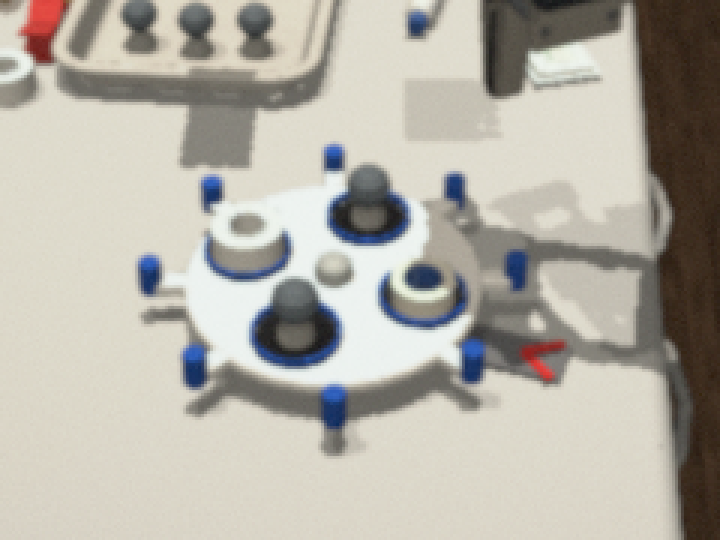

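The hand is clear above the carousel. Nothing has shifted, and the tape (424,275) and pegs are where I measured them.

```bash
python3 -c "
from plant import ticket
print(ticket.hand_in())"
```

```text
the job is handed in; nothing more can be done
None
```

I turned the carousel about 129° by its pegs and handed the job in: the blue-core tape measured about 2 mm from the front spot, the hand is clear and the carousel looked at rest; the hand-in gave no verdict.

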